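# Slide the failing tea box out of the packed crate

### The job

Get the yellow tea box out of the back row of the open-ended crate and leave it standing close beside the mug, with less than about 5 cm between them. Its bottom is coming unglued, so it must never be lifted, squeezed or tipped: first take the one thing that stands in front of it out of the crate and stand it upright on the worktop, then, gently from behind, slide the tea box out through the open end and round the honey jar to the mug. Leave everything else where it stands: the other things in the crate, the mug, the honey jar and the spoon.

Things in the scene. Friction and masses are not known exactly. Their poses are not given: they have to be found in the camera images.
- crate: (all sizes in mm) fixed open-topped wooden crate, inside 245 (x) by 268 (y); origin under its middle, on the worktop. Floor 4 thick, walls 9 thick, 56 tall; open end at -x (floor ends at x = -122.5, 4 step down). Corner posts out to y = +-151. Two rows of three things: front row about x = -78, back row x = +28, 90 apart in y; behind the back row a free channel 50 wide
- tea_box_yellow: yellow card box of tea bags, the target, always in the back row, in any of its three places; 56 (its x) by 70 (its y) by 75 tall, 65 to 130 g; origin at the centre of its underside, z up. Stands nearly square to the crate
- tea_box_green: green card box of tea bags, 58 (x) by 69 (y) by 78 tall; origin at the centre of its underside. In the back row
- glass_back: clear fluted drinking glass, open at the top, 79 tall, 65 across at the rim and 58 at the foot, walls nearly upright, 180 g; origin at the centre of its underside, z up. In the back row
- sugar_jar: low glass jar with a white lid that is fixed on, 67 across, 70 tall, about 200 g; origin at the centre of its underside, z up. In the front row, in any of its three places
- glass_wide: clear fluted drinking glass, open at the top, 79 tall, 65 across at the rim and 58 at the foot, walls nearly upright, 180 g; origin at the centre of its underside, z up. In the front row, in any of its three places
- glass_narrow: clear fluted drinking glass, open at the top, 79 tall, 58 across at the rim and 53 at the foot, walls nearly upright, 180 g; origin at the centre of its underside, z up. In the front row, in any of its three places
- mug_axis (a point): centre of the round body of the white mug with grey dots, at its underside; the body is 80 across and 91 tall; its handle reaches 74 out from this point along this frame's -y. Loose on the worktop, 275 g
- mug: the same mug; origin 17 from mug_axis towards the handle
- honey_jar: honey jar with a black lid, 63 across, 94 tall; origin at the centre of its underside. Loose on the worktop between the crate and the mug
- teaspoon: steel teaspoon lying on the worktop on the robot's side, 139 long (x), 30 wide, 10 tall; origin at its middle
Mind the look-alikes: they are no part of the job. Leave any pink or purple look-alike of the glass_wide alone. What is shaped like the glass_back but purple or red is not meant.

How it is judged (in metres and radians):
On the way, in this order (a step that is already met when the one before it is completed fails the run):
1. one thing of the front row stands upright on the worktop, outside the crate, while the yellow tea box has not moved by more than 20 mm (distance of tea_box_yellow from where it was at the start of the episode below 0.02 m and ((height (world z) of sugar_jar below 0.012 m and angle between sugar_jar's own z axis and vertical below 0.1 rad and linear speed of sugar_jar below 0.02 m/s and height (world z) of sugar_jar below 0.003 m and (x of sugar_jar in the frame of crate below -0.15 m or y of sugar_jar in the frame of crate above 0.17 m or y of sugar_jar in the frame of crate below -0.17 m)) or (height (world z) of glass_wide below 0.012 m and angle between glass_wide's own z axis and vertical below 0.1 rad and linear speed of glass_wide below 0.02 m/s and height (world z) of glass_wide below 0.003 m and (x of glass_wide in the frame of crate below -0.15 m or y of glass_wide in the frame of crate above 0.17 m or y of glass_wide in the frame of crate below -0.17 m)) or (height (world z) of glass_narrow below 0.012 m and angle between glass_narrow's own z axis and vertical below 0.1 rad and linear speed of glass_narrow below 0.02 m/s and height (world z) of glass_narrow below 0.003 m and (x of glass_narrow in the frame of crate below -0.15 m or y of glass_narrow in the frame of crate above 0.17 m or y of glass_narrow in the frame of crate below -0.17 m)))), for 0.2 s.
2. the yellow tea box is out through the open end of the crate (x of tea_box_yellow in the frame of crate below -0.15 m), for 0.1 s.
At the end, for the whole second after the job is handed in: Tea box upright and still on the worktop, centre within 170 mm of the mug's axis. One front-row thing upright on the worktop outside the crate; all other crate things, mug and honey jar upright and, like the spoon, within 30 mm of where they were; all at rest (horizontal distance between tea_box_yellow and mug_axis below 0.17 m and height (world z) of tea_box_yellow below 0.004 m and angle between each of tea_box_yellow, sugar_jar, glass_wide, glass_narrow, tea_box_green, glass_back, mug, honey_jar's own z axis and vertical below 0.1 rad and linear speed of each of tea_box_yellow, sugar_jar, glass_wide, glass_narrow, tea_box_green, glass_back, mug, honey_jar below 0.02 m/s and height (world z) of each of sugar_jar, glass_wide, glass_narrow, tea_box_green, glass_back, mug, honey_jar below 0.012 m and distance of each of tea_box_green, glass_back, mug, honey_jar, teaspoon from where it was at the start of the episode below 0.03 m and (distance of each of sugar_jar, glass_wide from where it was at the start of the episode below 0.03 m or distance of each of sugar_jar, glass_narrow from where it was at the start of the episode below 0.03 m or distance of each of glass_wide, glass_narrow from where it was at the start of the episode below 0.03 m) and (((x of sugar_jar in the frame of crate below -0.15 m or y of sugar_jar in the frame of crate above 0.17 m or y of sugar_jar in the frame of crate below -0.17 m) and height (world z) of sugar_jar below 0.003 m) or ((x of glass_wide in the frame of crate below -0.15 m or y of glass_wide in the frame of crate above 0.17 m or y of glass_wide in the frame of crate below -0.17 m) and height (world z) of glass_wide below 0.003 m) or ((x of glass_narrow in the frame of crate below -0.15 m or y of glass_narrow in the frame of crate above 0.17 m or y of glass_narrow in the frame of crate below -0.17 m) and height (world z) of glass_narrow below 0.003 m))); the robot touches nothing.
It fails at once if the yellow tea box is lifted more than 25 mm (height (world z) of tea_box_yellow above 0.025 m).
It fails at once if the yellow tea box is tipped by more than 0.35 rad (angle between tea_box_yellow's own z axis and vertical above 0.35 rad).
It fails at once if the fingers squeeze or press the yellow tea box with more than 15 N (contact force between the fingers and tea_box_yellow above 15 N).
It fails at once if something is knocked over (tilted by more than 0.6 rad) (angle between any of sugar_jar, glass_wide, glass_narrow, tea_box_green, glass_back, mug, honey_jar's own z axis and vertical above 0.6 rad).
It also fails if it takes over 72 s, if anything falls off the work surface, if the arm or the gripper's body presses on something with over 40 N, if the wrist force passes 120 N, or if a joint passes its speed limit or range.

### The arm

A 7-joint arm with a two-finger parallel gripper is mounted at the origin on a cart in front of the work surface, level with it; the furniture and walls round the work are solid. World frame = base frame: x ahead of the robot, y to its left, z up, the work surface at z = 0. Lengths are in mm, angles in rad, forces in N, time in s.
With the tool pointing down it reaches from about 425 to 875 mm from the base axis. Payload 9.9 kg.
Tool frame: the origin (TCP) lies between the finger pads; the fingertips stand 14 mm ahead of it and the grasp point (between the pads) lies 5 mm behind it; z points along the fingers, y is the line along which they close (so a half turn about z gives the same grasp; the last joint's range is limited). The gripper opens to 85 mm and grips with 20 to 120 N. Pads are 22 mm wide; open, the fingers measure 114 mm over their backs; the gripper's body (76 mm by 85 mm) begins 54 mm behind the grasp point. The pads swing forward as they close: fully open they stand 13 mm farther back than shut.
Start: joints at [-1.234, 0.576, 0.025, 1.437, -0.015, 1.129, -0.057], TCP at [275.725, 616.121, 245.289] pointing down, gripper open.
Joint ranges: [-2.76, 2.76], [-0.34, 2.15], [-1.52, 1.57], [0.19, 2.46], [-1.09, 4.23], [0.17, 1.99], [-2.82, 2.82]. Speed limits (rad/s): [2.22, 2.22, 3.01, 3.01, 3.14, 3.14, 3.14].

### API

Orientations are given as a unit quaternion [w, x, y, z].
In Python, from station import r gives the robot as it stands.
- The arm moves only by the shell command python3 -m creep 'ROWS' [OPENING] [FORCE]. ROWS is JSON, one flat list of numbers, 4 for each row, row after row: the shift along the tool's x, y, z in cm, then the turn about the tool's z in rad. In form: [dx, dy, dz, spin, dx, dy, dz, spin, ...]. A call has 1 to 8 rows; each row is the pose to reach, as a shift and turn from the pose commanded when the call began, along the tool's axes at that moment; what a row does not reach only later rows make up. A row lasts 1/12 s, in which the tool goes at most 41.7 mm and 7.16 degrees, less where a joint would pass 70% of its speed; a pose out of reach is approached as far as the arm can. A call with a gripper value outside its range is refused whole. OPENING is the closure, from -1 (fully open) to 1 (shut), set as the call begins (- or left out, the last holds). The fingers move at their own pace and stop on an object; FORCE is the grip in N (left out, the last holds). Time passes only in rows, so rows that repeat a pose let the fingers close. It gives the time, the measured TCP pose, the force, the opening and the grip force at its end, in the units of the state.
- r.state(): the state, without advancing time (a new reading comes with each control period).
- r.camera(name): name is "side" or "top" or "wrist"; returns (picture, depth): 400x640x3 uint8, red, green, blue; 400x640 float32, mm along the optical axis (not along the pixel's ray), 0 where there is no reading.
- r.calibration(name): a dict with "K" (3x3 intrinsics, pixels), "k1" (the pictures are not rectified: a ray, as slopes to the right and down, at radius r is drawn at 1 + k1 r^2 times it, then the intrinsics apply), "origin" and "orientation" of the camera in the world; the wrist camera has in their place "hand_eye" (4x4, takes a point from camera to tool coordinates, whose origin is the TCP and whose axes are the flange's). Camera axes: x right, y down, z forward; pixel columns grow to the right and rows downward; lengths in mm; the calibration is good to about 2 mm. A picture is of the moment at which its call begins: read the wrist's pose just before it. calibration takes no time and is no camera call.
- r.finish_job(): hands the job in; it is judged then, once.
The state is a dict: "clock": time; "qpos": joint angles; "joint_vel": joint speeds; "effort": joint torques, N m; "position": TCP position; "orientation": TCP orientation; "ft_force": force on the tool from outside, world axes, zero at the start; "wrist_torque": the same for the moment, N m; "grip_width": finger opening in mm; "grasp_force": force on a finger pad.
Only numpy, scipy, OpenCV 4.12 (cv2) and the standard library are available. Lean on these libraries where they do the work, as an engineer would, in place of code of your own. Each camera call takes 0.05 s, during which the arm holds its last target. There are 200 camera calls.

## Working session

There is one attempt and no reset: what is moved stays moved. The work goes in short steps, Python scripts to look and compute and a shell command to move; the robot and the scene stay as the last step left them, time stands still between calls to the robot, and variables do not carry over. Pictures are saved under pics/ and viewed, at most 13 in all, crops included, and the job is handed in when it is done.

```bash
mkdir -p pics
cat > h.py <<'E'
import numpy as np,cv2
from station import r
from scipy.spatial.transform import Rotation as R
def q2R(q): return R.from_quat([q[1],q[2],q[3],q[0]]).as_matrix()
def cam(n):
    s=r.state(); im,d=r.camera(n); c=r.calibration(n)
    if n=="wrist":
        T=np.eye(4);T[:3,:3]=q2R(s["orientation"]);T[:3,3]=s["position"]
        M=T@np.array(c["hand_eye"]); o,Rm=M[:3,3],M[:3,:3]
    else: o,Rm=np.array(c["origin"]),q2R(c["orientation"]) if np.size(c["orientation"])==4 else np.array(c["orientation"])
    return im,d,c,o,Rm
def slopes(c,uv):
    K=np.array(c["K"]);p=(np.atleast_2d(uv).astype(float)-[K[0,2],K[1,2]])/[K[0,0],K[1,1]]
    q=p.copy()
    for _ in range(15): q=p/(1+c["k1"]*(q**2).sum(1,keepdims=True))
    return np.c_[q,np.ones(len(q))]
def onplane(v,uv,z):
    im,d,c,o,Rm=v; D=slopes(c,uv)@Rm.T
    return o+D*((z-o[2])/D[:,2])[:,None]
def cloud(v):
    im,d,c,o,Rm=v; vv,uu=np.mgrid[:400,:640]
    D=slopes(c,np.c_[uu.ravel(),vv.ravel()])*d.reshape(-1,1)
    return (D@Rm.T+o).reshape(400,640,3)
def save(n,im): cv2.imwrite("pics/"+n,cv2.cvtColor(im,cv2.COLOR_RGB2BGR))
E
python3 - <<'E'
from h import *
import pickle
s=r.state();print({k:np.round(v,3) for k,v in s.items()})
V={n:cam(n) for n in("top","side","wrist")}
pickle.dump(V,open("v0.pkl","wb"))
for n in V: save(n+"0.png",V[n][0]); print(n,V[n][3],V[n][4].round(2).tolist(),V[n][2]["K"])
E
```

```text
{'clock': np.float64(0.0), 'qpos': array([-1.234,  0.577,  0.025,  1.438, -0.015,  1.129, -0.056]), 'joint_vel': array([ 0.001,  0.002, -0.   , -0.001,  0.   , -0.001, -0.   ]), 'effort': array([ 2.0000e-03, -7.6577e+01,  2.2520e+00, -2.8598e+01,  1.6000e-02,
        1.2000e-02,  0.0000e+00]), 'position': array([275.539, 615.726, 244.434]), 'orientation': array([-0.   ,  0.209,  0.978, -0.001]), 'ft_force': array([0.054, 0.388, 0.619]), 'wrist_torque': array([-0.046,  0.017,  0.016]), 'grasp_force': np.float64(0.0), 'grip_width': np.float64(85.067)}
top [ 250.69128752   -9.35185178 1239.02932027] [[0.0, -0.98, 0.19], [-1.0, -0.0, -0.0], [0.0, -0.19, -0.98]] [[436.21596743   0.         321.43209288]
 [  0.         436.21596743 195.09613659]
 [  0.           0.           1.        ]]
side [ -26.25171592 -747.02049248  544.30900091] [[0.83, -0.27, 0.49], [-0.56, -0.41, 0.72], [0.01, -0.87, -0.49]] [[422.88093313   0.         316.33978967]
 [  0.         422.88093313 192.13312285]
 [  0.           0.           1.        ]]
wrist [210.04934326 644.86724122 372.0057339 ] [[0.41, 0.88, 0.26], [0.91, -0.39, -0.12], [-0.0, 0.28, -0.96]] [[358.96662609   0.         316.94383058]
 [  0.         358.96662609 194.66272257]
 [  0.           0.           1.        ]]
```

View pics/top0.png

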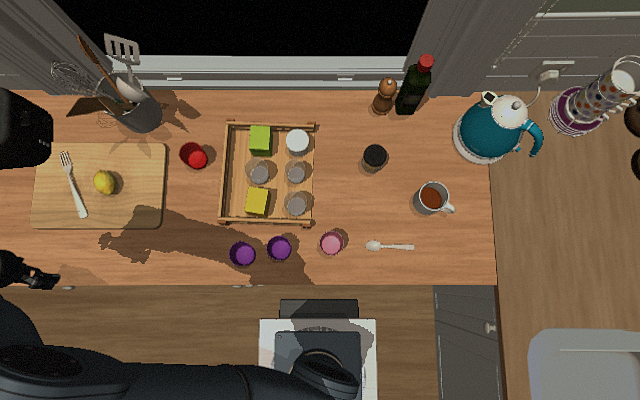

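View pics/side0.png

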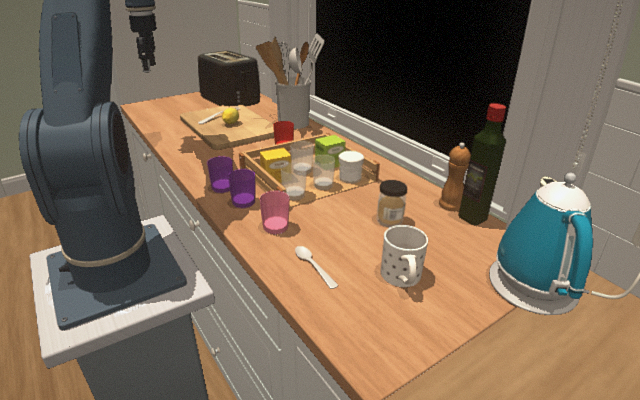

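Run:
```python
from h import *
import pickle
V=pickle.load(open("v0.pkl","rb"));v=V["top"];im=v[0]
P=cloud(v)
c=im[110:260,205:480];save("crop0.png",cv2.resize(c,None,fx=2.9,fy=2.9,interpolation=cv2.INTER_CUBIC))
hsv=cv2.cvtColor(im,cv2.COLOR_RGB2HSV)
def blob(n,lo,hi,box,z):
    x0,y0,x1,y1=box;m=np.zeros((400,640),np.uint8)
    m[y0:y1,x0:x1]=cv2.inRange(hsv,lo,hi)[y0:y1,x0:x1]
    k,l,st,ce=cv2.connectedComponentsWithStats(m);i=1+st[1:,4].argmax()
    cn,_=cv2.findContours((l==i).astype(np.uint8),0,1); cn=max(cn,key=cv2.contourArea)
    W=onplane(v,cn[:,0,:],z)[:,:2].astype(np.float32)
    print(n,ce[i].round(1),st[i],"rect",cv2.minAreaRect(W),"depthz",np.median(P[l==i][:,2]).round())
blob("yellow",(22,120,120),(32,255,255),(240,185,275,220),75)
blob("green",(32,100,80),(50,255,255),(245,120,275,160),78)
blob("lid",(0,0,170),(180,60,255),(283,125,312,155),70)
blob("honey",(0,0,0),(180,255,60),(355,140,392,175),94)
blob("mug",(0,0,120),(180,70,255),(410,175,460,220),91)
blob("spoon",(0,0,120),(180,70,255),(360,235,420,255),5)
# height-based: clusters of points above wood
for nm,(a,b,c_,d) in dict(gmid=(283,158,308,188),gyel=(283,190,312,220),gback=(247,158,272,186)).items():
    Q=P[b:d,a:c_].reshape(-1,3); 
    print(nm,np.percentile(Q[:,2],[5,50,90,98]).round())
    for t in(60,):
        S=Q[(Q[:,2]>t)&(Q[:,2]<95)];print(t,len(S),S.min(0).round() if len(S) else"",S.max(0).round() if len(S) else "")
# crate corners & rim extents
print("crate pts", onplane(v,[(228,122),(222,223),(313,123),(313,225)],56).round())
```

```text
yellow [255.7 199.8] [244 186  24  28 512] rect ((465.9923095703125, 165.94967651367188), (54.23040771484375, 70.16439819335938), 80.98450469970703) depthz 80.0
green [259.2 137.2] [249 125  21  25 481] rect ((642.400634765625, 161.11691284179688), (55.56990051269531, 69.60950469970703), 87.88140106201172) depthz 81.0
lid [296.8 139.9] [286 129  23  22 397] rect ((638.4686889648438, 56.55725860595703), (61.402671813964844, 61.617252349853516), 0.37433162331581116) depthz 73.0
honey [374.7 155.4] [363 145  24  22 404] rect ((585.337158203125, -156.34764099121094), (59.27936553955078, 62.83427810668945), 0.0383886992931366) depthz 93.0
mug [439.4 200.6] [419 181  36  32 233] rect ((473.28662109375, -319.634765625), (92.7663803100586, 83.1927261352539), 87.58772277832031) depthz 82.0
spoon [386.2 245.8] [365 240  49  11 263] rect ((349.63226318359375, -202.57058715820312), (28.06212043762207, 135.06625366210938), 0.11450614780187607) depthz 5.0
gmid [ 1. 14. 72. 83.]
60 120 [520.  33.  60.] [578.  90.  88.]
gyel [ 1. 13. 70. 83.]
60 113 [426.  30.  60.] [489.  92.  86.]
gback [ 2. 16. 72. 82.]
60 119 [517. 136.  60.] [582. 195.  85.]
crate pts [[694. 254.  56.]
 [405. 259.  56.]
 [692.  12.  56.]
 [400.  11.  56.]]
```

View pics/crop0.png

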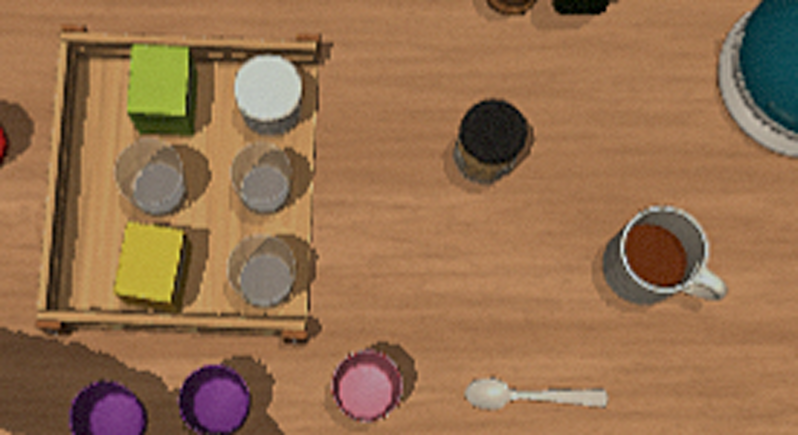

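The crop shows the yellow box at crop (152,265), i.e. top (257,201), with the clear wide glass in front of it at crop (265,275), i.e. top (296,204). The look-alikes are purple at top (243,254) and (279,248), pink at (331,243) and red at (193,156). The clear glass is the one in the crate's front row and in line with the yellow box, so it is the one to take. The honey jar is at top (375,156) and the mug at (434,198).

```bash
cat >> h.py <<'E'
def go(x,y,z,ang):
    "shift in cm in tool axes and spin, to bring TCP to x,y,z with tool y at world angle ang (deg, mod 180)"
    s=r.state();Rm=q2R(s["orientation"]);d=np.array([x,y,z])-s["position"]
    a=np.degrees(np.arctan2(Rm[1,1],Rm[0,1]));sp=(a-ang+90)%180-90
    print("now",s["position"].round(1),"q7",s["qpos"][6].round(2),"tool y",round(a,1),"shift",(Rm.T@d/10).round(2),"spin",np.radians(sp).round(3),"t",round(float(s["clock"]),2))
E
python3 - <<'E'
from h import *
import pickle
go(457,60,245,90)
v=pickle.load(open("v0.pkl","rb"))["top"]
print(onplane(v,[(418,198),(449,198),(433,182),(433,213)],91).round())
E
```

```text
now [275.6 615.8 244.6] q7 -0.06 tool y 65.9 shift [-3.926e+01 -4.332e+01  2.000e-02] spin -0.421 t 0.15
[[ 468. -270.   91.]
 [ 468. -353.   91.]
 [ 512. -312.   91.]
 [ 428. -308.   91.]]
```

```bash
python3 -m creep '[-2.8,-3.1,0,0,-5.6,-6.2,0,-0.06,-8.4,-9.3,0,-0.12,-11.2,-12.4,0,-0.18,-14,-15.5,0,-0.24,-16.8,-18.6,0,-0.3,-19.6,-21.7,0,-0.36,-22.4,-24.8,0,-0.42]' -1 && python3 -c "
from h import *
go(457,60,245,90)"
```

```text
clock: 0.82
position: [378.7, 297.0, 245.3]
orientation: [-0.0, -0.001, 1.0, -0.0]
ft_force: [0.9, 0.4, 0.2]
grip_width: 85.7
grasp_force: 0.0
now [378.7 297.  245.3] q7 0.79 tool y 90.1 shift [ -7.77 -23.72   0.03] spin 0.002 t 0.82
```

```bash
python3 -m creep '[-1,-3,0,0,-2.1,-6.5,0,0,-3.3,-10,0,0,-4.4,-13.5,0,0,-5.6,-17,0,0,-6.7,-20.5,0,0,-7.7,-23.7,0,0,-7.7,-23.7,0,0]'
python3 - <<'E'
from h import *
import pickle
go(457,60,245,90)
v=cam("wrist");pickle.dump(v,open("v1.pkl","wb"));save("w1.png",v[0])
E
```

```text
clock: 1.48
position: [456.7, 55.1, 245.4]
orientation: [0.0, 0.005, 1.0, -0.001]
ft_force: [0.1, -0.4, -0.2]
grip_width: 85.4
grasp_force: 0.0
now [456.7  55.1 245.4] q7 1.36 tool y 89.5 shift [-0.02  0.49  0.04] spin -0.009 t 1.48
```

View pics/w1.png

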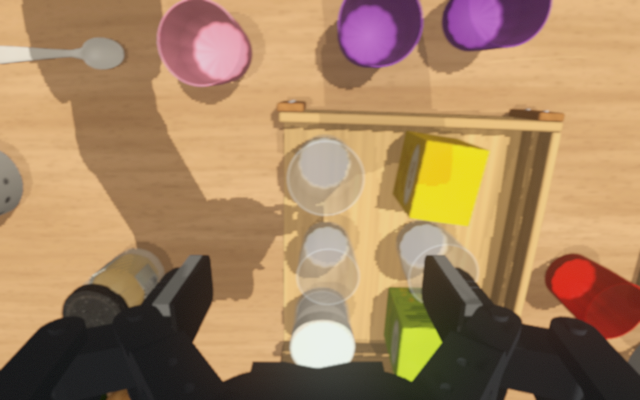

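Run:
```python
from h import *
import pickle
v=pickle.load(open("v1.pkl","rb"))
print("rim L,R,B",onplane(v,[(287,180),(363,180),(325,215)],83).round().tolist())
print("foot L,R,T,B",onplane(v,[(299,161),(348,161),(323,138),(323,186)],6).round().tolist())
P=cloud(v);hsv=cv2.cvtColor(v[0],cv2.COLOR_RGB2HSV)
m=(cv2.inRange(hsv,(22,120,120),(32,255,255))>0)&(abs(P[...,2]-79)<6)
c,_=cv2.findContours(m.astype(np.uint8),0,1);c=max(c,key=cv2.contourArea)
print("yellow top",cv2.minAreaRect(onplane(v,c[:,0],79)[:,:2].astype(np.float32)))
print("crate rim",onplane(v,[(283,117),(560,124),(536,124),(517,322),(525,322)],56).round().tolist())
```

```text
rim L,R,B [[458.0, 29.0, 83.0], [458.0, 92.0, 83.0], [489.0, 61.0, 83.0]]
foot L,R,T,B [[457.0, 35.0, 6.0], [457.0, 86.0, 6.0], [433.0, 60.0, 6.0], [484.0, 60.0, 6.0]]
yellow top ((463.6297302246094, 164.06753540039062), (56.44593048095703, 69.39694213867188), 80.57401275634766)
crate rim [[408.0, 25.0, 56.0], [415.0, 270.0, 56.0], [415.0, 248.0, 56.0], [620.0, 263.0, 56.0], [621.0, 272.0, 56.0]]
```

```bash
python3 -m creep '[-0.1,0.55,3,0,-0.1,0.55,6,0,-0.1,0.55,9,0,-0.1,0.55,12,0,-0.1,0.55,14,0,-0.1,0.55,15,0,-0.1,0.55,15,0]' -1 && python3 -c "
from h import *
go(457.5,60.5,40,90)"
```

```text
clock: 2.12
position: [454.8, 68.5, 93.2]
orientation: [-0.002, -0.0, 1.0, -0.0]
ft_force: [-0.1, -1.0, -0.4]
grip_width: 85.3
grasp_force: 0.0
now [454.8  68.5  93.2] q7 1.37 tool y 90.0 shift [-0.29 -0.8   5.32] spin 0.001 t 2.12
```

```bash
python3 -m creep '[-0.3,-0.8,-1,0,-0.3,-0.8,-1,0,-0.3,-0.8,-1,0,-0.3,-0.8,-1,0]' && python3 -c "
from h import *
go(457.5,60.5,40,90)"
```

```text
clock: 2.45
position: [459.6, 60.2, 105.8]
orientation: [0.001, 0.0, 1.0, 0.0]
ft_force: [-0.3, 1.0, 0.9]
grip_width: 85.6
grasp_force: 0.0
now [459.6  60.2 105.8] q7 1.38 tool y 90.0 shift [0.22 0.03 6.58] spin -0.0 t 2.45
```

```bash
python3 -m creep '[0.15,0,1.5,0,0.15,0,3,0,0.15,0,4.5,0,0.15,0,6,0,0.15,0,6.5,0,0.15,0,6.5,0,0.15,0,6.5,0]' && python3 -m creep '[0,0,0,0,0,0,0,0,0,0,0,0,0,0,0,0,0,0,0,0,0,0,0,0,0,0,0,0,0,0,0,0]' 1 25
```

```text
clock: 3.03
position: [457.9, 59.7, 40.5]
orientation: [-0.0, 0.0, 1.0, 0.0]
ft_force: [0.3, 0.2, -0.0]
grip_width: 85.1
grasp_force: 0.0
clock: 3.7
position: [458.7, 59.9, 41.3]
orientation: [0.001, 0.0, 1.0, 0.0]
ft_force: [-0.6, 1.2, 7.5]
grip_width: 62.6
grasp_force: 19.0
```

```bash
python3 -m creep '[0,0,-0.8,0,0,0,-1.6,0,0,0,-2.4,0,0,0,-3,0,0,-1.5,-3,0,0,-3,-3,0,0,-4.5,-3,0,0,-6,-3,0]' - 30 && python3 -m creep '[0,-1.5,0,0,0,-3,0,0,0,-4.5,0,0,-1.5,-6,0,0,-3,-6,0,0,-4.5,-6,0,0,-6,-6,0,0,-7.5,-6,0,0]' && python3 -m creep '[-1.5,0,0,0,-3,0,0,0,-4.5,0,0,0,-6,0,0,0,-7.5,0,0,0,-9,0,0,0,-10.2,0,0,0,-10.5,0,0,0]' && python3 -m creep '[0,0,0,0,0,0,0,0]'
python3 - <<'E'
from h import *
go(640,-60,36,90)
v=cam("top");save("t2.png",cv2.resize(v[0][90:260,200:480],None,fx=2.8,fy=2.8))
E
```

```text
clock: 4.37
position: [458.0, -1.1, 71.0]
orientation: [0.0, 0.0, 1.0, -0.0]
ft_force: [0.4, -1.0, -1.6]
grip_width: 62.2
grasp_force: 27.2
clock: 5.03
position: [533.5, -60.8, 71.0]
orientation: [0.0, 0.001, 1.0, -0.0]
ft_force: [-0.2, 0.1, -1.4]
grip_width: 62.2
grasp_force: 27.2
clock: 5.7
position: [639.6, -60.5, 70.9]
orientation: [0.001, 0.0, 1.0, -0.0]
ft_force: [-0.3, -0.9, -2.0]
grip_width: 62.3
grasp_force: 27.2
clock: 5.87
position: [636.9, -60.7, 70.4]
orientation: [-0.0, 0.0, 1.0, -0.0]
ft_force: [-0.6, 0.4, -1.4]
grip_width: 62.4
grasp_force: 27.2
now [636.9 -60.7  70.4] q7 1.6 tool y 90.0 shift [-0.31  0.07  3.44] spin -0.001 t 5.87
```

View pics/t2.png

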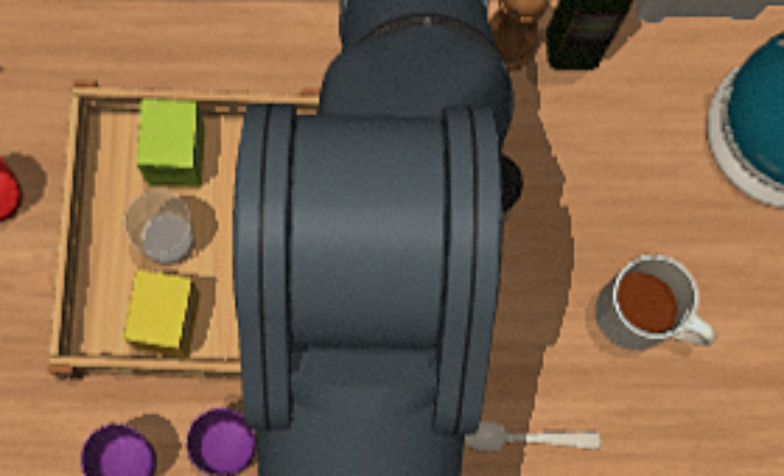

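The arm hides the glass; the yellow box (crop (160,310)) still stands where it was. Setting the glass down.

```bash
python3 -m creep '[0,0,0.8,0,0,0,1.6,0,0,0,2.4,0,0,0,2.9,0,0,0,3.1,0,0,0,3.3,0,0,0,3.3,0,0,0,3.3,0]'; python3 -m creep '[0,0,0.1,0,0,0,0.1,0,0,0,0.1,0]'
```

```text
clock: 6.58
position: [637.5, -60.5, 37.7]
orientation: [-0.0, 0.0, 1.0, 0.0]
ft_force: [-2.5, 0.5, 4.4]
grip_width: 62.6
grasp_force: 27.4
clock: 6.83
position: [637.7, -60.5, 37.6]
orientation: [0.0, 0.0, 1.0, 0.0]
ft_force: [-5.7, 0.8, 13.2]
grip_width: 62.5
grasp_force: 27.6
```

Contact made; open, and rise.

```bash
python3 -m creep '[0,0,0,0,0,0,0,0,0,0,0,0,0,0,0,0,0,0,0,0,0,0,0,0]' -1 && python3 -m creep '[0,0,-1,0,0,0,-2.5,0,0,0,-4,0,0,0,-6,0,0,0,-8,0,0,0,-11,0,0,0,-14,0,0,0,-15,0]'
python3 - <<'E'
from h import *
go(470,225,190,-9.4)
v=cam("wrist");save("w3.png",v[0])
E
```

```text
clock: 7.33
position: [637.8, -60.7, 36.1]
orientation: [-0.0, 0.0, 1.0, -0.0]
ft_force: [-0.5, 0.2, -0.8]
grip_width: 85.6
grasp_force: 0.0
clock: 8.0
position: [639.6, -60.9, 191.6]
orientation: [0.003, 0.001, 1.0, -0.0]
ft_force: [1.2, -0.4, 0.3]
grip_width: 85.4
grasp_force: 0.0
now [639.6 -60.9 191.6] q7 1.6 tool y 89.9 shift [16.99 28.57  0.04] spin -1.408 t 8.0
```

View pics/w3.png

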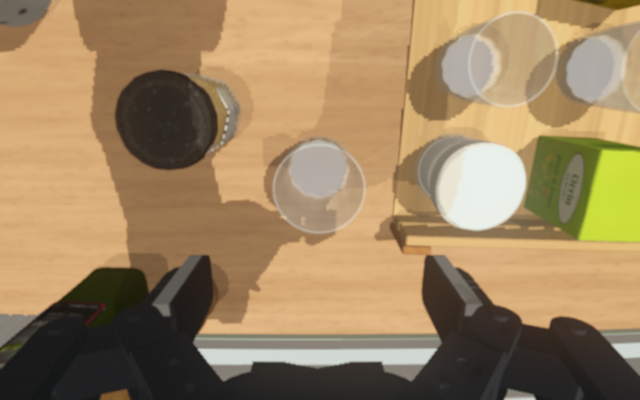

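The released glass stands upright by itself at (318,185), with the honey jar (175,120) and sugar jar (480,185) untouched. Next I go behind the tea box, turning the tool the positive way because joint 7 is limited.

```bash
python3 -m creep '[2,3.4,0,0.11,4,6.8,0,0.22,6,10.2,0,0.33,8,13.6,0,0.44,10,17,0,0.55,12,20.4,0,0.66,14,23.8,0,0.77,16,27.2,0,0.88]' 0.05 20 && python3 -m creep '[0,0,0,0.11,0,0,0,0.22,0,0,0,0.33,0,0,0,0.44,0,0,0,0.55,0,0,0,0.66,0,0,0,0.77,0,0,0,0.85]' && python3 -m creep '[0,0,0,0,0,0,0,0]'
python3 - <<'E'
from h import *
go(472,222,100,-9.4)
v=cam("wrist");P=cloud(v);hsv=cv2.cvtColor(v[0],cv2.COLOR_RGB2HSV)
save("w4.png",v[0])
m=(cv2.inRange(hsv,(22,120,120),(32,255,255))>0)&(abs(P[...,2]-79)<6)
c,_=cv2.findContours(m.astype(np.uint8),0,1);c=max(c,key=cv2.contourArea)
print("yellow top",cv2.minAreaRect(onplane(v,c[:,0],79)[:,:2].astype(np.float32)),c[:,0].min(0),c[:,0].max(0))
E
```

```text
clock: 8.72
position: [476.5, 212.8, 186.2]
orientation: [-0.0, 0.429, 0.903, -0.0]
ft_force: [0.7, 1.4, -0.7]
grip_width: 40.6
grasp_force: 0.0
clock: 9.38
position: [477.7, 211.5, 186.1]
orientation: [-0.0, 0.763, 0.646, -0.0]
ft_force: [0.0, 0.5, -0.2]
grip_width: 40.8
grasp_force: 0.0
clock: 9.55
position: [477.7, 211.5, 186.1]
orientation: [0.0, 0.76, 0.649, -0.0]
ft_force: [-0.2, 1.1, 0.8]
grip_width: 40.6
grasp_force: 0.0
now [477.7 211.5 186.1] q7 -0.35 tool y -9.0 shift [ 0.95 -0.73  8.61] spin 0.007 t 9.55
yellow top ((465.0750427246094, 167.39401245117188), (57.23097610473633, 67.69306945800781), 80.94461059570312) [261 221] [356 293]
```

View pics/w4.png

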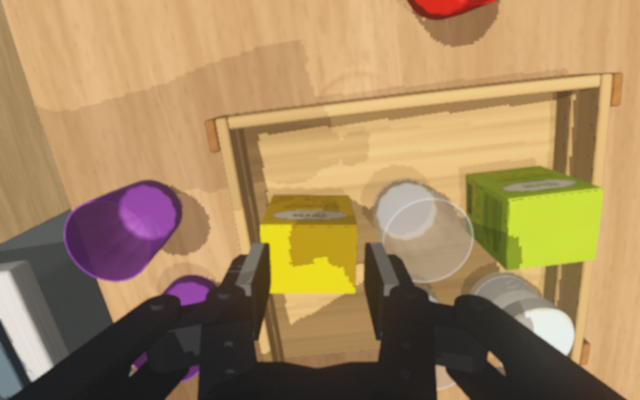

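The view from behind shows the yellow box square at (308,245) between the fingers. The free channel behind it is clear, up to the back wall at about (310,112).

```bash
python3 - <<'E'
from h import *
import pickle
v=cam("wrist")
print("back wall rim outer/inner",onplane(v,[(320,107),(320,120)],56).round().tolist())
print("box foot back",onplane(v,[(266,197),(352,197)],4).round().tolist(),"wall side inner rim",onplane(v,[(240,150)],56).round())
print("box top back edge",onplane(v,[(263,230),(355,223)],79).round().tolist())
E
python3 -m creep '[0.95,-0.7,2,0,0.95,-0.7,4,0,0.95,-0.7,6,0,0.95,-0.7,7,0,0.95,-0.7,7,0,0.95,-0.7,7,0]'; python3 -c "
from h import *
go(472,222,38,-9.4)"
```

```text
back wall rim outer/inner [[490.0, 270.0, 56.0], [488.0, 261.0, 56.0]]
box foot back [[429.0, 197.0, 4.0], [506.0, 185.0, 4.0]] wall side inner rim [[428. 249.  56.]]
box top back edge [[437.0, 194.0, 79.0], [502.0, 189.0, 79.0]]
clock: 10.15
position: [472.8, 221.6, 116.4]
orientation: [-0.0, 0.761, 0.648, -0.0]
ft_force: [0.1, -0.9, -0.1]
grip_width: 40.6
grasp_force: 0.0
now [472.8 221.6 116.4] q7 -0.3 tool y -9.2 shift [ 0.03 -0.08  7.84] spin 0.004 t 10.15
```

```bash
python3 -m creep '[0.2,-0.1,2,0,0.2,-0.1,4,0,0.2,-0.1,5.5,0,0.2,-0.1,7,0,0.2,-0.1,7.6,0,0.2,-0.1,7.8,0,0.2,-0.1,7.8,0]'; python3 -c "
from h import *
go(469,205,38,-9.4)"
```

```text
clock: 10.73
position: [472.5, 224.1, 38.9]
orientation: [0.0, 0.761, 0.648, 0.0]
ft_force: [0.1, 0.8, -1.0]
grip_width: 40.5
grasp_force: 0.0
now [472.5 224.1  38.9] q7 -0.24 tool y -9.2 shift [-1.95 -0.04  0.09] spin 0.004 t 10.73
```

```bash
python3 -m creep '[-0.4,0,0,0,-0.8,0,0,0,-1.2,0,0,0,-1.6,0,0,0,-2,0,0,0,-2.4,0,0,0,-2.8,0.1,0,0,-3.2,0.15,0,0]'; python3 -m creep '[-0.5,0.1,0,0,-1,0.17,0,-0.01,-1.5,0.25,0,-0.02,-2,0.35,0,-0.03,-2.5,0.42,0,-0.04,-3,0.5,0,-0.05,-3.5,0.57,0,-0.06,-4,0.65,0,-0.07]'
cat > look.py <<'E'
from h import *
import sys
v=cam("wrist");P=cloud(v);hsv=cv2.cvtColor(v[0],cv2.COLOR_RGB2HSV)
z=float(sys.argv[1])
m=(cv2.inRange(hsv,(22,120,120),(32,255,255))>0)&(abs(P[...,2]-z)<6)
c,_=cv2.findContours(m.astype(np.uint8),0,1);c=max(c,key=cv2.contourArea)
print("yellow",cv2.minAreaRect(onplane(v,c[:,0],z)[:,:2].astype(np.float32)))
go(466,float(sys.argv[2]),39,0)
if len(sys.argv)>3: save(sys.argv[3],v[0])
E
python3 look.py 79 130
```

```text
clock: 11.4
position: [468.2, 192.0, 38.4]
orientation: [-0.0, 0.761, 0.648, -0.0]
ft_force: [-1.5, 1.1, -0.0]
grip_width: 40.6
grasp_force: 0.0
clock: 12.07
position: [468.4, 151.2, 38.3]
orientation: [-0.0, 0.738, 0.675, -0.0]
ft_force: [-1.2, 1.1, 0.9]
grip_width: 40.5
grasp_force: 0.0Traceback (most recent call last):
  File "look.py", line 6, in <module>
    c,_=cv2.findContours(m.astype(np.uint8),0,1);c=max(c,key=cv2.contourArea)
                                                   ~~~^^^^^^^^^^^^^^^^^^^^^^^
ValueError: max() iterable argument is empty
```

Run:
```python
from h import *
w=cam("wrist")[0];t=cam("side")[0]
save("m5.png",np.hstack([w[:, 160:480],cv2.resize(t[90:250,210:420],(525,400))]))
go(466,100,39,0)
```

```text
now [468.5 151.1  38.3] q7 -0.07 tool y -5.2 shift [-5.11  0.22 -0.07] spin -0.091 t 12.22
```

View pics/m5.png

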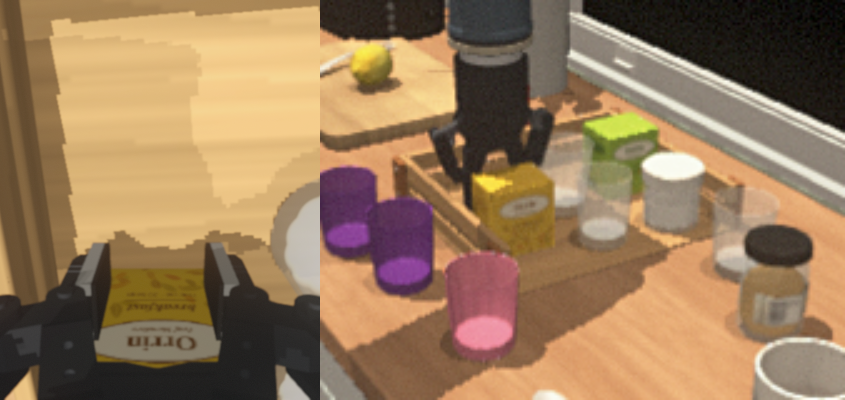

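```bash
python3 -m creep '[-0.7,0.06,0,-0.01,-1.4,0.12,0,-0.02,-2.1,0.18,0,-0.03,-2.8,0.24,0,-0.04,-3.5,0.3,0,-0.05,-4.2,0.35,0,-0.06,-4.9,0.4,0,-0.07,-5.6,0.45,0,-0.08]'; python3 -c "
from h import *
go(466,40,39,0)"
```

```text
clock: 12.88
position: [468.0, 94.8, 38.3]
orientation: [0.0, 0.71, 0.704, 0.0]
ft_force: [-0.2, 0.9, 0.7]
grip_width: 40.9
grasp_force: 0.0
now [468.   94.8  38.3] q7 0.07 tool y -0.5 shift [-5.48 -0.15 -0.07] spin -0.009 t 12.88
```

```bash
python3 -m creep '[-0.6,0,0,0,-1.2,0,0,0,-1.8,0,0,0,-2.4,0,0,0,-3,0,0,0,-3.6,0,0,0,-4.1,0,0,0,-4.6,0,0,0]';python3 -m creep '[-0.5,0,0,0,-1,0,0,0,-1.5,0,0,0,-2,0,0,0,-2.5,0,0,0,-3,0,0,0,-3.5,0,0,0,-4,0,0,0]'
python3 - <<'E'
from h import *
w=cam("wrist")[0];t=cam("side")[0]
save("m6.png",np.hstack([w[:, 160:480],cv2.resize(t[90:250,210:420],(525,400))]))
go(466,-60,39,0)
E
```

```text
clock: 13.55
position: [467.4, 49.0, 38.3]
orientation: [0.0, 0.711, 0.704, 0.0]
ft_force: [-0.2, 0.9, -0.8]
grip_width: 40.5
grasp_force: 0.2
clock: 14.22
position: [467.0, 9.1, 38.3]
orientation: [0.0, 0.711, 0.704, 0.0]
ft_force: [1.1, 0.6, -0.4]
grip_width: 40.3
grasp_force: 0.1
now [467.    8.5  38.3] q7 0.21 tool y -0.6 shift [-6.86 -0.02 -0.06] spin -0.011 t 14.32
```

View pics/m6.png

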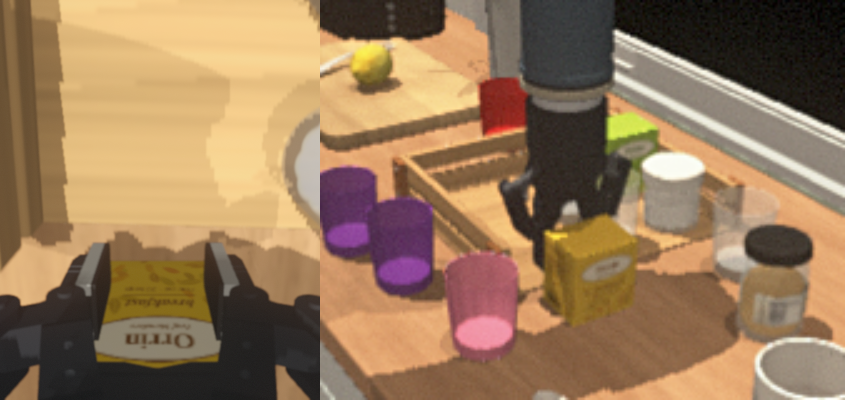

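The box is upright and out of the open end, squarely against the fingers. Pushing on towards the mug.

```bash
python3 -m creep '[-0.6,0,0,0,-1.2,0,0,0,-1.8,0,0,0,-2.4,0,0,0,-3,0,0,0,-3.6,0,0,0,-4.2,0,0,0,-4.8,0,0,0]';python3 -m creep '[-0.6,0,0,0,-1.2,0,0,0,-1.8,0,0,0,-2.4,0,0,0,-3,0,0,0,-3.6,0,0,0,-4.2,0,0,0,-4.8,0,0,0]';python3 -m creep '[-0.6,0,0,0,-1.2,0,0,0,-1.8,0,0,0,-2.4,0,0,0,-3,0,0,0,-3.6,0,0,0,-4.1,0,0,0,-4.5,0,0,0]';  python3 -c "
from h import *
go(466,-168,39,0)"
```

```text
clock: 14.98
position: [466.5, -39.1, 38.3]
orientation: [0.0, 0.711, 0.704, -0.0]
ft_force: [0.2, 0.2, 0.4]
grip_width: 41.0
grasp_force: 0.1
clock: 15.65
position: [466.0, -87.0, 38.3]
orientation: [-0.0, 0.711, 0.704, -0.0]
ft_force: [-0.0, 0.1, -1.0]
grip_width: 40.5
grasp_force: 0.1
clock: 16.32
position: [465.6, -132.1, 38.3]
orientation: [0.0, 0.711, 0.703, -0.0]
ft_force: [0.3, 0.9, 0.2]
grip_width: 40.5
grasp_force: 0.1
now [ 465.6 -132.1   38.3] q7 0.43 tool y -0.6 shift [-3.59  0.08 -0.07] spin -0.01 t 16.32
```

```bash
python3 -m creep '[-0.6,0,0,0,-1.2,0,0,0,-1.8,0,0,0,-2.3,0,0,0,-2.8,0,0,0,-3.2,0,0,0,-3.4,0,0,0,-3.4,0,0,0]';python3 -m creep '[0.5,0,0,0,1,0,0,0,2,0,0,0,3,0,0,0,4,0,0,0,4,0,-2,0,4,0,-5,0,4,0,-8,0]';python3 -m creep '[2,0,-3,0,4,0,-6,0,7,0,-9,0,10,0,-12,0,13,0,-12,0,16,0,-12,0,19,0,-12,0,22,0,-12,0]'
python3 - <<'E'
from h import *
import pickle
v=cam("top");im=v[0]
v0=pickle.load(open("v0.pkl","rb"))["top"][0]
save("t7.png",np.vstack([cv2.resize(im[110:260,205:480],None,fx=2,fy=2),cv2.resize(v0[110:260,205:480],None,fx=2,fy=2)]))
hsv=cv2.cvtColor(im,cv2.COLOR_RGB2HSV);m=cv2.inRange(hsv,(20,120,100),(32,255,255));m[:,:320]=0
P=cloud(v);m[abs(P[...,2]-77)>7]=0
c,_=cv2.findContours(m,0,1);c=max(c,key=cv2.contourArea);print(cv2.minAreaRect(onplane(v,c[:,0],75)[:,:2].astype(np.float32)))
go(466,60,200,0)
E
```

```text
clock: 16.98
position: [465.2, -166.0, 38.3]
orientation: [0.0, 0.711, 0.703, -0.0]
ft_force: [-0.4, 1.1, -0.5]
grip_width: 40.2
grasp_force: 0.0
clock: 17.65
position: [464.9, -123.7, 118.6]
orientation: [-0.001, 0.71, 0.704, -0.001]
ft_force: [1.1, -0.4, 0.9]
grip_width: 40.4
grasp_force: 0.0
clock: 18.32
position: [467.0, 97.3, 238.6]
orientation: [-0.0, 0.71, 0.704, 0.0]
ft_force: [0.5, -0.1, -0.1]
grip_width: 40.8
grasp_force: 0.0
((465.7745666503906, -204.85890197753906), (51.7193603515625, 67.64505767822266), 88.48825073242188)
now [467.  104.  238.2] q7 -0.19 tool y -0.1 shift [-4.41 -0.09  3.8 ] spin -0.002 t 18.37
```

View pics/t7.png

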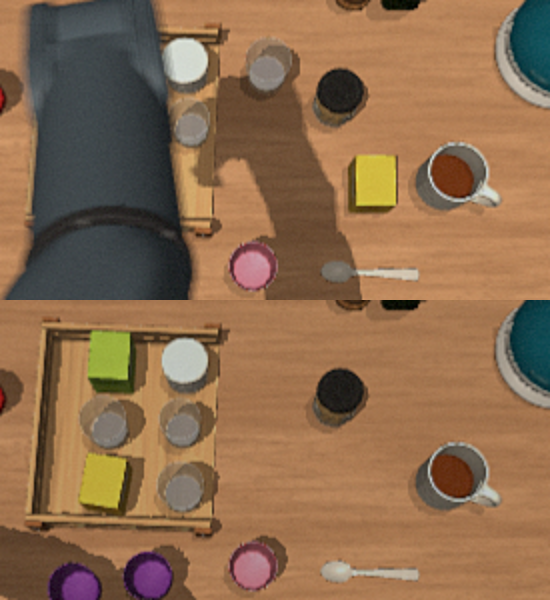

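The yellow box (crop (375,182)) stands beside the mug; the honey jar, mug and spoon are unchanged. The narrow glass at (190,126) may have shifted slightly, and the arm hides the glass in the back row, so I check both.

```bash
python3 -m creep '[0,-3,-3,0,0,-3,-3,0,0,-3,-3,0,0,-3,-3,0]'
python3 - <<'E'
from h import *
v=cam("wrist");save("w8.png",v[0])
P=cloud(v);m=((P[...,2]>62)&(P[...,2]<92)).astype(np.uint8)
k,l,s,c=cv2.connectedComponentsWithStats(m)
for i in range(1,k):
    if s[i,4]>60:
        Q=P[l==i];print(c[i].round(),s[i,4],Q.min(0).round(),Q.max(0).round())
E
```

```text
clock: 18.7
position: [437.7, 95.4, 268.4]
orientation: [0.0, 0.71, 0.704, 0.001]
ft_force: [0.5, 0.7, -0.0]
grip_width: 40.8
grasp_force: 0.0
[170.  45.] 1458 [289. 169.  62.] [354. 234.  80.]
[544.  95.] 5567 [605. 132.  62.] [676. 190.  83.]
[452. 128.] 1470 [520. 101.  62.] [585. 166.  84.]
[201. 166.] 1139 [304.  70.  62.] [369. 134.  79.]
[520. 205.] 3635 [603.  24.  62.] [668.  89.  75.]
[437. 217.] 1339 [521.  21.  62.] [580.  79.  84.]
[212. 280.] 216 [317. -42.  63.] [347.  -5.  79.]
[513. 299.] 738 [608. -79.  62.] [668. -27.  79.]
[441. 375.] 189 [ 565. -139.   66.] [ 579. -128.   92.]
```

View pics/w8.png

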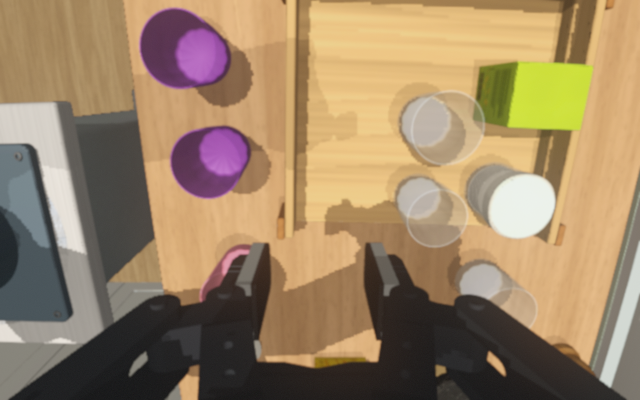

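The glass in the back row at (447,128) now reads y = 133, against 165 at the start, so the gripper's knuckle dragged it about 32 mm. The narrow glass moved only 11 mm, which is within tolerance. I will push the back glass back with shut fingers lowered inside it.

```bash
python3 -m creep '[0,0,0,0,0,0,0,0,0,0,0,0]' 1 20; python3 -c "
from h import *
go(552.5,133.5,130,0)"
```

```text
clock: 19.0
position: [438.0, 94.6, 267.9]
orientation: [-0.0, 0.711, 0.703, -0.0]
ft_force: [0.2, 0.1, -0.3]
grip_width: 5.0
grasp_force: 0.0
now [438.   94.6 267.9] q7 -0.23 tool y -0.6 shift [ 4.01 11.42 13.78] spin -0.011 t 19.0
```

```bash
python3 -m creep '[0.8,2.3,2,-0.01,1.6,4.6,4,-0.01,2.4,6.9,6,-0.01,3.2,9.2,8,-0.01,4,11.4,10,-0.01,4,11.4,12,-0.01,4,11.4,13.3,-0.01,4,11.4,13.8,-0.01]';python3 -m creep '[0,0,0,0,0,0,0,0,0,0,0,0]'
python3 - <<'E'
from h import *
go(552.5,133.5,57,0)
v=cam("wrist");s=cam("side")[0]
P=cloud(v);m=((P[...,2]>62)&(P[...,2]<92)).astype(np.uint8)
k,l,st,c=cv2.connectedComponentsWithStats(m)
for i in range(1,k):
    if st[i,4]>60:
        Q=P[l==i];print(c[i].round(),st[i,4],Q.min(0).round(),Q.max(0).round())
save("w9.png",np.hstack([v[0][:,200:600],cv2.resize(s[110:270,230:390],(400,400))]))
E
```

```text
clock: 19.67
position: [551.4, 133.3, 127.5]
orientation: [-0.001, 0.707, 0.707, -0.002]
ft_force: [-0.2, 0.7, 0.5]
grip_width: -0.2
grasp_force: 0.0
clock: 19.92
position: [552.8, 133.7, 131.3]
orientation: [0.0, 0.707, 0.707, 0.001]
ft_force: [-0.4, -0.3, 0.1]
grip_width: -0.6
grasp_force: 0.0
now [552.8 133.7 131.3] q7 -0.14 tool y -0.0 shift [-0.02 -0.04  7.43] spin -0.0 t 19.92
[481. 173.] 14664 [606. 132.  62.] [676. 190.  83.]
[316. 219.] 2457 [520. 109.  62.] [585. 166.  83.]
[ 10. 269.] 1238 [345.  73.  62.] [370. 125.  79.]
[466. 305.] 2195 [616.  56.  62.] [670.  91.  74.]
[433. 355.] 312 [618.  32.  71.] [637.  55.  74.]
```

View pics/w9.png

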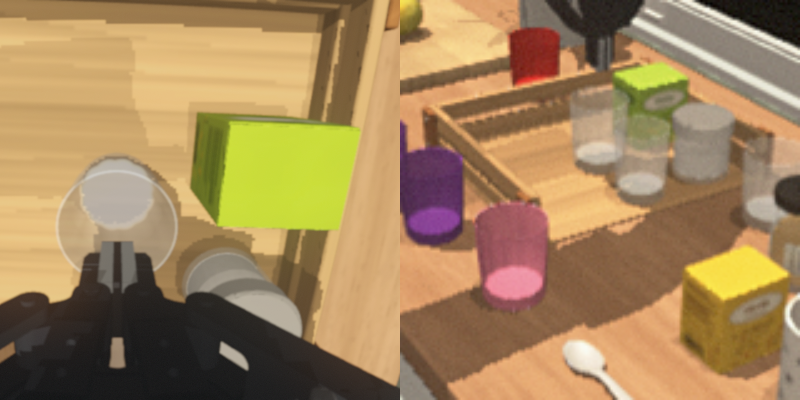

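The left half shows the rim of the back glass around (318,220) full-image, with the fingertips over it. The right half shows all things upright and the yellow box standing clear. Lowering into the glass.

```bash
python3 -m creep '[0,0,1,0,0,0,2.2,0,0,0,3.4,0,0,0,4.6,0,0,0,5.8,0,0,0,6.8,0,0,0,7.3,0,0,0,7.3,0]';python3 -m creep '[0.5,0,0,0,1,0,0,0,1.3,0,0,0,1.6,0,0,0,1.9,0,0,0,2.2,0,0,0,2.5,0,0,0,2.8,0,0,0]'; python3 -m creep '[0.3,0,0,0,0.6,0,0,0,0.9,0,0,0,1.2,0,0,0,1.35,0,0,0,1.35,0,0,0]'; python3 -c "
from h import *
go(552.5,175,57,0)"
```

```text
clock: 20.68
position: [551.6, 133.6, 56.2]
orientation: [-0.0, 0.707, 0.707, -0.001]
ft_force: [-1.6, -0.3, -0.3]
grip_width: -0.1
grasp_force: 0.0
clock: 21.35
position: [552.2, 161.9, 57.4]
orientation: [0.0, 0.707, 0.707, -0.0]
ft_force: [-0.1, -1.0, 0.6]
grip_width: 0.2
grasp_force: 0.4
clock: 21.85
position: [552.2, 175.8, 57.3]
orientation: [-0.0, 0.707, 0.707, 0.0]
ft_force: [0.1, -0.7, 0.4]
grip_width: -0.0
grasp_force: 0.4
now [552.2 175.8  57.3] q7 -0.17 tool y 0.0 shift [-0.08  0.03  0.03] spin 0.001 t 21.85
```

Back off to the glass's middle, rise straight, step aside, and check.

```bash
python3 -m creep '[-0.4,0,0,0,-0.8,0,0,0,-1.2,0,0,0,-1.2,0,-2,0,-1.2,0,-4,0,-1.2,0,-7,0,-1.2,0,-10,0,-1.2,0,-13,0]';python3 -m creep '[-1,-2,-2,0,-3,-4,-4,0,-5,-7,-6,0,-7,-10,-8,0,-7,-10,-8,0,-7,-10,-8,0,-7,-10,-8,0]'
python3 - <<'E'
from h import *
go(438,95,268,0)
v=cam("wrist")
P=cloud(v);m=((P[...,2]>62)&(P[...,2]<92)).astype(np.uint8)
k,l,st,c=cv2.connectedComponentsWithStats(m)
for i in range(1,k):
    if st[i,4]>60:
        Q=P[l==i];print(c[i].round(),((Q.min(0)+Q.max(0))/2).round(),Q.min(0).round(),Q.max(0).round())
v=cam("top");hsv=cv2.cvtColor(v[0],cv2.COLOR_RGB2HSV);P=cloud(v)
m=((P[...,2]>72)&(P[...,2]<105)&(P[...,1]<0)&(P[...,0]>250)&(P[...,0]<700)).astype(np.uint8)
k,l,st,c=cv2.connectedComponentsWithStats(m)
for i in range(1,k):
    if st[i,4]>60:
        Q=P[l==i];print("top",c[i].round(),((Q.min(0)+Q.max(0))/2).round())
m=cv2.inRange(hsv,(0,0,100),(180,70,255))[235:255,360:420];print("spoon",cv2.boundingRect(m))
E
```

```text
clock: 22.52
position: [552.0, 162.3, 188.6]
orientation: [-0.0, 0.707, 0.707, -0.0]
ft_force: [0.9, 0.9, -0.0]
grip_width: 0.2
grasp_force: 0.0
clock: 23.1
position: [452.6, 93.3, 267.6]
orientation: [0.0, 0.707, 0.707, 0.001]
ft_force: [0.7, 0.8, -0.4]
grip_width: -0.1
grasp_force: 0.0
now [452.6  93.3 267.6] q7 -0.2 tool y -0.0 shift [ 0.17 -1.46 -0.04] spin -0.0 t 23.1
[155.  42.] [322. 201.  71.] [289. 169.  62.] [354. 233.  79.]
[530.  94.] [641. 161.  72.] [605. 132.  62.] [676. 190.  83.]
[438. 100.] [551. 155.  73.] [518. 123.  62.] [583. 187.  84.]
[184. 162.] [336. 102.  71.] [303.  70.  62.] [369. 134.  80.]
[505. 205.] [636.  57.  68.] [603.  24.  62.] [669.  90.  75.]
[421. 217.] [550.  50.  72.] [521.  21.  62.] [579.  79.  83.]
[214. 280.] [350. -30.  71.] [317. -55.  62.] [382.  -5.  79.]
[494. 306.] [636. -59.  71.] [603. -91.  62.] [668. -27.  79.]
[440. 363.] [ 590. -129.   70.] [ 581. -131.   62.] [ 599. -126.   77.]
[634. 385.] [ 840. -167.   68.] [ 835. -198.   62.] [ 845. -136.   75.]
top [481. 142.] [ 645. -478.   89.]
top [589. 119.] [ 690. -752.   89.]
top [375. 156.] [ 586. -157.   87.]
top [436. 198.] [ 474. -321.   84.]
top [392. 200.] [ 465. -204.   77.]
spoon (6, 6, 48, 10)
```

```bash
python3 -c "
from station import r
print(r.finish_job())"
```

```text
the job is handed in; nothing more can be done
None
```

The job is handed in, with no verdict shown: the yellow tea box stands about 4 cm from the mug and the wide glass stands upright on the worktop; the gripper dragged the back-row glass about 32 mm, I pushed it back to about 10 mm from its start, and the narrow glass ended about 11 mm off, both inside the 30 mm limit.

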